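# Clip a blank plaque into the lettering board

### The job

Clip the pale blank wooden plaque into the lettering board: raise the spring clip until it stays up by itself, then slide the plaque flat along the board under the raised jaw, with its long side flush along the brass fence, until its end comes home against the back stop hidden there, and hold it pressed there for a moment with a light, steady push of a few newtons. Then ease the jaw down onto the plaque, keeping hold of it so that it neither snaps down nor is rammed onto the wood, and let go. Leave the other plaques and desk things where they are.

Things in the scene. Friction and masses are not known exactly. Their poses are not given: they have to be found in the camera images.
- board: Lettering board: a fixed mid-brown wooden board, 280 (x) x 160 (y) x 14 mm, lying on the table. Origin: centre of its underside; x runs along its length towards the clip end, y to the left as seen looking along x, z up. Its upper face is 14 mm over the origin.
- fence: Brass side fence, a strip 65 mm long and 6 mm high. Origin: foot of its working face (which looks to the board's -y) at the end farther from the clip: x = +10 mm, y = +34 mm on the board, on its upper face. It runs from there 65 mm along the board's x, past the jaw's edge. The plaque's long side goes against this face; the plaque's rear 60 mm or more stands clear of it when home.
- stop_range (a point): Steel back stop, hidden under the jaw: a bar across the board, 60 mm wide (mid-width), 7 mm high, its face looking to the board's -x. It is adjustable and was left as the last job wanted it: the face is anywhere within 13 mm before or behind this point (the middle of its range, 77 mm along the board's x, on its upper face). Where it stands is not measured: it must be found by feel.
- clip (a joint): Spring clip: opening angle of the steel jaw in rad about a hinge pin across the board, beyond the stop. 0: shut on the empty board; about 0.18: resting on the plaque; 0.70: fully up, against its limit. Over-centre springs: below about 0.42 they pull it shut, above it they hold it up. Some 8 N upwards at the tab start it from shut, about 5 N hold it just above the plaque, and if let go between it snaps.
- hinge (a point): Middle of the clip's hinge pin (it does not move): 108 mm along the board's x from its centre, 32 mm over its underside; the pin runs along the board's y.
- clip_tab (a point): Centre of the clip's red finger tab: round bar 10 mm thick, 26 mm long (along the board's y) on a 20 mm wide tongue; the jaw's plate lies 14 mm below its centre. Jaw shut, it is 50 mm before the hinge pin (towards board -x) and 24 mm over it; it swings about the pin. Jaw 62 mm wide; its rubber edge lies 48 mm from the pin, about 24 mm over a plaque's upper face when fully up.
- blank_center (a point): Centre (half-way up) of the blank plaque: plain pale wood, 140 (x, long side) x 64 (y) x 10 mm, about 60 g, lying flat on the table. Both ends are alike.
- red: Finished plaque of the same size, red lacquer with a gold sprig; leave alone. Origin: centre of its underside.
- dark: Finished plaque of the same size, dark brown with a gold sprig; leave alone. Origin: centre of its underside.
- seal: Grey stone seal with a carved beast, 32 x 32 x 60 mm, standing to the +y side of the board; leave alone. Origin: centre of its underside.
- ink: Black ink bottle with a red cap, 48 mm wide, 85 mm high; leave alone. Origin: centre of its underside.
- waterpot: Blue ceramic water bowl, 84 mm wide, 55 mm high; leave alone. Origin: centre of its underside.
- palette: White porcelain colour dish, 112 mm wide, 12 mm high; leave alone. Origin: centre of its underside.
- brush: Writing brush on its white rest, 200 mm long; leave alone.
- tubebox: Wooden tray of paint tubes, 90 x 130 x 22 mm; leave alone. Origin: centre of its underside.
Mind the look-alikes: they are no part of the job. Of the things shaped like the part that bears blank_center, the wooden one is meant.

How it is judged:
By the outcome, as a careful person would: the job done as asked, in the order asked, and still so for the second after the job is handed in, with the robot touching nothing.
It also fails if it takes over 72 s, if anything falls off the work surface, if the arm or the gripper's body presses on something with over 40 N, if the wrist force passes 120 N, or if a joint passes its speed limit or range.

### The arm

A 6-joint arm with a two-finger parallel gripper is mounted at the origin on the work surface. World frame = base frame: x ahead of the robot, y to its left, z up, the work surface at z = 0. Lengths are in m, angles in rad, forces in N, time in s.
With the tool pointing down it reaches from about 0.275 to 0.825 m from the base axis. Payload 4.9 kg.
Tool frame: the origin (TCP) lies between the finger pads; the fingertips stand 11 mm ahead of it and the grasp point (between the pads) lies 8 mm behind it; z points along the fingers, y is the line along which they close (so a half turn about z gives the same grasp; the last joint's range is limited). The gripper opens to 85 mm and grips with 20 to 120 N. Pads are 22 mm wide; open, the fingers measure 114 mm over their backs; the gripper's body (76 mm by 85 mm) begins 54 mm behind the grasp point. The pads swing forward as they close: fully open they stand 13 mm farther back than shut.
Start: joints at [1.1, 0.326, -0.193, 1.052, 0, 1.437], TCP at [0.182, 0.519, 0.242] pointing down, gripper open.
Joint ranges: [-2.65, 2.65], [-0.97, 1.79], [-1.3, 1.35], [-1.93, 2.1], [-1.47, 1.37], [-3.14, 3.14]. Speed limits (rad/s): [2.57, 2.57, 3.14, 3.14, 3.14, 3.14].

### API

Orientations are given as [roll, pitch, yaw] about the fixed x, y, z axes, in that order (R = Rz(yaw) Ry(pitch) Rx(roll)).
In Python, from bench import manip, imaging gives the robot as it stands.
- The arm moves only by the tool send_rows, never from a script. Its argument "commands" is a list of rows, each a list of 3 entries, a list of its own where there are three numbers: the opening, from -1 (shut) to 1 (fully open), then the shift along the world's x, y, z in m, then the turn about the world's z in degrees. In form: [[jaw, [tx, ty, tz], yaw], ...]. A call has 1 to 12 rows; each row is the pose to reach, as a shift and turn from the pose commanded when the call began; what a row does not reach only later rows make up. A row lasts 1/12 s, in which the tool goes at most 41.7 mm and 7.16 degrees, less where a joint would pass 70% of its speed; a pose out of reach is approached as far as the arm can. A call with a gripper value outside its range is refused whole. The fingers move at their own pace and stop on an object; "force" is the grip in N (left out, the last holds). Time passes only in rows, so rows that repeat a pose let the fingers close. It gives the time, the measured TCP pose, the force, the opening and the grip force at its end, in the units of the state.
- manip.get_obs(): the state, without advancing time (a new reading comes with each control period).
- imaging.snapshot(name): name is "side" or "top" or "wrist"; returns a dict with "color" (400x640x3 uint8, blue, green, red), "fx", "fy", "cx", "cy" (pixels), "k1" (the pictures are not rectified: a ray, as slopes to the right and down, at radius r is drawn at 1 + k1 r^2 times it, then the intrinsics apply), "position" and "rotation" of the camera in the world; the wrist camera has in their place "mount" (4x4, takes a point from camera to tool coordinates, whose origin is the TCP and whose axes are the flange's). Camera axes: x right, y down, z forward; pixel columns grow to the right and rows downward; lengths in m; the calibration is good to about 2 mm. A picture is of the moment at which its call begins: read the wrist's pose just before it. There is no depth.
- manip.hand_in(): hands the job in; it is judged then, once.
The state is a dict: "clock": time; "joints": joint angles; "joint_velocities": joint speeds; "effort": joint torques, N m; "position": TCP position; "orientation": TCP orientation; "contact_force": force on the tool from outside, world axes, zero at the start; "moment": the same for the moment, N m; "width": opening from 0.0 (shut) to 1.0 (fully open); "finger_force": force on a finger pad.
Only numpy, scipy, OpenCV 4.12 (cv2) and the standard library are available. Lean on these libraries where they do the work, as an engineer would, in place of code of your own. Each camera call takes 0.05 s, during which the arm holds its last target. There are 200 camera calls.

## Working session

There is one attempt and no reset: what is moved stays moved. The work goes in short steps, Python scripts to look and compute and a tool call to move; the robot and the scene stay as the last step left them, time stands still between calls to the robot, and variables do not carry over. Pictures are saved under pics/ and viewed, at most 10 in all, crops included, and the job is handed in when it is done.

Besides the shell and the picture viewer there is one more tool, called after ">>>" as name(argument=value, ...) on one line, values as JSON. send_rows: Moves the arm, as the interface text tells. Its arguments: {"type":"object","properties":{"commands":{"type":"array","items":{"type":"array"}},"force":{"type":"number"}},"required":["commands"]}

```bash
mkdir -p pics; ls; python3 - <<'E'
from bench import manip, imaging
import cv2,pickle,numpy as np
o=manip.get_obs();print(o)
for n in("top","side"):
    s=imaging.snapshot(n);pickle.dump(s,open(n+'.pkl','wb'));cv2.imwrite(f'pics/{n}0.png',s['color'])
    print({k:v for k,v in s.items() if k!='color'})
E
```

```text
pics
{'clock': 0.0, 'joints': array([ 1.09981193e+00,  3.26990306e-01, -1.93592420e-01,  1.05198615e+00,
        1.19565057e-05,  1.43659685e+00]), 'joint_velocities': array([ 0.00027275, -0.00066963,  0.00090988, -0.00136836,  0.0005218 ,
        0.00066348]), 'effort': array([-7.12910196e-05, -4.43402088e+01,  2.62436682e+01,  1.56404515e-02,
       -1.81196706e-04, -3.30122980e-06]), 'position': array([0.18147718, 0.51859988, 0.24147329]), 'orientation': array([-3.13983765e+00, -2.49010088e-04,  2.80480750e+00]), 'contact_force': array([0.46435992, 0.00430112, 0.454441  ]), 'moment': array([-0.04174748,  0.01900131,  0.00437528]), 'finger_force': 0.0, 'width': 1.0026059679838368}
{'fx': 411.1603817991215, 'fy': 411.1603817991215, 'cx': 316.1449020048512, 'cy': 206.27557953603747, 'k1': -0.032919378128932066, 'position': array([0.47527828, 0.00742306, 1.2857598 ]), 'rotation': array([-3.08121583, -0.02704233, -1.59392429])}
{'fx': 473.1771884017256, 'fy': 473.1771884017256, 'cx': 322.82542578763025, 'cy': 205.45534235439214, 'k1': -0.0026775990780676154, 'position': array([0.46060517, 1.00778988, 0.96298524]), 'rotation': array([-2.28675765,  0.01128172, -3.06795032])}
```

View pics/top0.png

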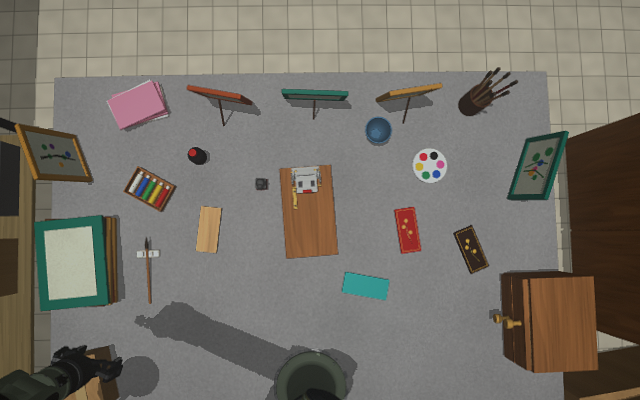

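View pics/side0.png

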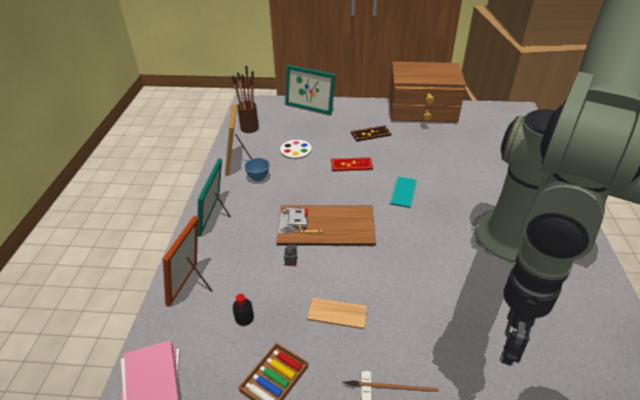

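In the top view the plaque-shaped things are pale wood (208,230), teal (366,286), red (408,230) and dark (471,249). The wooden blank is the one at (208,230). The board is at about (309,212), with the clip at its far end (305,180). I'll confirm this in an enlarged crop.

```bash
cat > h.py <<'E'
import numpy as np,cv2,pickle
from scipy.spatial.transform import Rotation as R
def cam(s,T=None):
    if T is None: return R.from_euler('xyz',s['rotation']).as_matrix(),np.array(s['position'])
    M=T@np.array(s['mount']); return M[:3,:3],M[:3,3]
def proj(s,P,T=None):
    Rm,p=cam(s,T);q=(np.atleast_2d(P)-p)@Rm;q=q[:,:2]/q[:,2:]
    q=q*(1+s['k1']*(q**2).sum(1,keepdims=True))
    return q*[s['fx'],s['fy']]+[s['cx'],s['cy']]
def ray(s,uv,z,T=None):
    Rm,p=cam(s,T);d=(np.atleast_2d(uv)-[s['cx'],s['cy']])/[s['fx'],s['fy']];q=d.copy()
    for _ in range(9): q=d/(1+s['k1']*(q**2).sum(1,keepdims=True))
    w=np.c_[q,np.ones(len(q))]@Rm.T
    return p+w*((z-p[2])/w[:,2:])
def tool(o):
    T=np.eye(4);T[:3,:3]=R.from_euler('xyz',o['orientation']).as_matrix();T[:3,3]=o['position'];return T
E
python3 - <<'E'
from h import *
s=pickle.load(open('top.pkl','rb'));im=s['color']
cv2.imwrite('pics/crop1.png',cv2.resize(im[155:265,190:345],None,fx=5,fy=5,interpolation=cv2.INTER_CUBIC))
E
```

```text
(no output)
```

View pics/crop1.png

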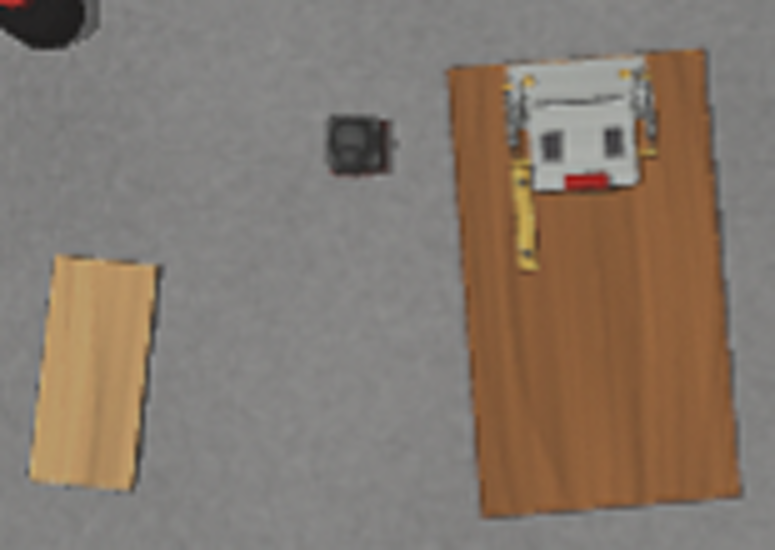

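The crop confirms the plain pale wooden blank, with corners at about (55,256), (160,266), (133,492) and (31,483). The board's corners are (447,67), (706,49), (742,495) and (483,517), and the red tab is at (586,181).

```bash
cat >> h.py <<'E'
def rect(P,lx,ly,cs): # fit pose to xy points; cs signs
    M=np.array(cs)*[lx/2,ly/2];c=P.mean(0);m=M.mean(0);A=(M-m).T@(P-c)
    th=np.arctan2(A[0,1]-A[1,0],A[0,0]+A[1,1]);Rm=np.array([[np.cos(th),-np.sin(th)],[np.sin(th),np.cos(th)]])
    t=c-Rm@m;return t,th,P-(M@Rm.T+t)
E
python3 - <<'E'
from h import *
s=pickle.load(open('top.pkl','rb'))
f=lambda c:(np.array(c)+.5)/5-.5+[190,155]
cs=[(1,1),(1,-1),(-1,-1),(-1,1)]
for n,c,z,lx,ly in(('bl',[(55,256),(160,266),(133,492),(31,483)],.01,.14,.064),('bd',[(447,67),(706,49),(742,495),(483,517)],.014,.28,.16)):
    t,th,r=rect(ray(s,f(c),z)[:,:2],lx,ly,cs);print(n,t,np.degrees(th),(r*1e3).round(1).tolist())
Rm=np.array([[np.cos(th),-np.sin(th)],[np.sin(th),np.cos(th)]])
for p in((.01,.034),(.077,0),(.108,0),(.058,0)):print(p,t+Rm@p)
sp=ray(s,f([(355,145)]),.03);print('seal',sp,Rm.T@(sp[0,:2]-t))
print('tab',ray(s,f([(586,181)]),.06))
E
```

```text
bl [0.4873607  0.30473487] -6.837751414081999 [[0.1, 0.5], [0.1, -0.7], [0.2, 0.6], [-0.5, -0.4]]
bd [ 0.53810092 -0.00482413] 3.2880182977828794 [[-0.1, 1.0], [-1.1, -0.9], [0.8, -0.1], [0.4, -0.1]]
(0.01, 0.034) [0.54613438 0.02969345]
(0.077, 0) [ 6.14974169e-01 -4.07774132e-04]
(0.108, 0) [0.64592314 0.00137024]
(0.058, 0) [ 0.59600545 -0.00149752]
seal [[0.62360934 0.14020354 0.03      ]] [0.09368575 0.13988457]
tab [[ 5.95606861e-01 -5.38564192e-04  6.00000000e-02]]
```

>>> send_rows(commands=[[0, [0.414, -0.52, -0.04], 22.6], [0, [0.414, -0.52, -0.04], 22.6], [0, [0.414, -0.52, -0.04], 22.6], [0, [0.414, -0.52, -0.04], 22.6], [0, [0.414, -0.52, -0.04], 22.6], [0, [0.414, -0.52, -0.04], 22.6], [0, [0.414, -0.52, -0.04], 22.6], [0, [0.414, -0.52, -0.04], 22.6], [0, [0.414, -0.52, -0.04], 22.6], [0, [0.414, -0.52, -0.04], 22.6], [0, [0.414, -0.52, -0.04], 22.6], [0, [0.414, -0.52, -0.04], 22.6]])

```text
clock: 1.1
position: [0.4865, 0.1354, 0.2126]
orientation: [3.141, -0.0, -3.084]
contact_force: [1.3, 0.3, 0.1]
width: 0.504
finger_force: 0.0
```

>>> send_rows(commands=[[0, [0.06, -0.13, 0.0], 0], [0, [0.06, -0.13, 0.0], 0], [0, [0.06, -0.13, 0], 0], [0, [0.06, -0.13, 0], 0], [0, [0.06, -0.13, 0], 0], [0, [0.06, -0.13, 0], 0], [0, [0.06, -0.13, 0], 0]])

```text
clock: 1.68
position: [0.5451, 0.0079, 0.2125]
orientation: [3.141, -0.001, -3.084]
contact_force: [-1.5, 0.8, -0.7]
width: 0.501
finger_force: 0.0
```

```bash
python3 - <<'E'
from bench import manip, imaging
from h import *
o=manip.get_obs();s=imaging.snapshot('wrist');pickle.dump((o,s),open('w1.pkl','wb'));cv2.imwrite('pics/w1.png',s['color'])
print(o['position'],o['orientation'],o['contact_force'],o['joints'],s['mount'],s['fx'],s['k1'])
E
```

```text
[0.54505938 0.00794426 0.21246248] [ 3.14086459e+00 -1.47096076e-03 -3.08368951e+00] [-1.46070672  0.83938521 -0.66294191] [-1.21102670e-01  3.40060609e-01 -2.52042775e-01  9.80270032e-01
  4.54526968e-04 -1.79005634e-01] [[-8.41438318e-04 -9.58225530e-01 -2.86012456e-01  7.32800371e-02]
 [ 9.99999621e-01 -7.41751194e-04 -4.56878937e-04 -5.87877506e-04]
 [ 2.25642982e-04 -2.86012732e-01  9.58225791e-01 -1.32666013e-01]
 [ 0.00000000e+00  0.00000000e+00  0.00000000e+00  1.00000000e+00]] 310.21300696563037 -0.04028441114235948
```

View pics/w1.png

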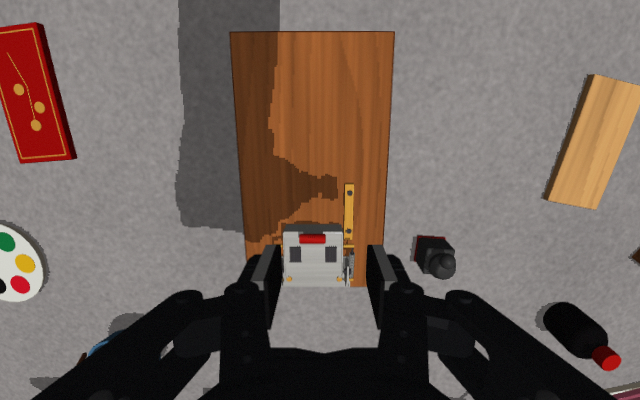

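The wrist view shows the board's near-end corners at (230,32) and (394,31), the tab at (313,239), and the fence's working edge from (345,184) to (344,240).

```bash
python3 - <<'E'
from h import *
o,s=pickle.load(open('w1.pkl','rb'));T=tool(o)
b=ray(s,[(230,32),(394,31)],.014,T);print(b, 'yaw',np.degrees(np.arctan2(*(b[1]-b[0])[[0,1]]))*-1, np.linalg.norm(b[1]-b[0]))
print('tab',ray(s,[(313,239),(300,239),(326,239)],.056,T))
f=ray(s,[(345,184),(344,240)],.020,T);print('fence',f,np.degrees(np.arctan2(*(f[1]-f[0])[[1,0]])))
g=ray(s,[(588,74),(544,199),(597,209)],.010,T);print('blank',g)
E
```

```text
[[ 0.40334092 -0.09179615  0.014     ]
 [ 0.39361094  0.06707567  0.014     ]] yaw 3.5046571027327205 0.15916949295266744
tab [[ 5.97166639e-01 -3.89495984e-04  5.60000000e-02]
 [ 5.97919425e-01 -1.34859153e-02  5.60000000e-02]
 [ 5.96419785e-01  1.27031307e-02  5.60000000e-02]]
fence [[0.54687778 0.0305166  0.02      ]
 [0.61196239 0.03439043 0.02      ]] 3.4062198605079046
blank [[0.41691437 0.27569111 0.01      ]
 [0.5533082  0.26140735 0.01      ]
 [0.56158614 0.33005168 0.01      ]]
```

>>> send_rows(commands=[[0, [0.051, -0.009, -0.02], 0.1], [0, [0.051, -0.009, -0.05], 0.1], [0, [0.051, -0.009, -0.09], 0.1], [0, [0.051, -0.009, -0.115], 0.1], [0, [0.051, -0.009, -0.135], 0.1], [0, [0.051, -0.009, -0.145], 0.1], [0, [0.051, -0.009, -0.151], 0.1], [0, [0.051, -0.009, -0.151], 0.1], [0, [0.051, -0.009, -0.151], 0.1]], force=40)

```text
clock: 2.48
position: [0.5975, -0.0011, 0.063]
orientation: [-3.141, 0.001, -3.081]
contact_force: [-0.1, 0.0, 0.2]
width: 0.501
finger_force: 0.0
```

```bash
python3 - <<'E'
from bench import manip, imaging
from h import *
o=manip.get_obs();s=imaging.snapshot('wrist');pickle.dump((o,s),open('w2.pkl','wb'))
print(o['position'],o['orientation'],o['contact_force'])
print(proj(s,[[.5961,-.001,.056],[.5961,.012,.056]],tool(o)))
cv2.imwrite('pics/w2.png',s['color'])
E
```

```text
[ 0.59751316 -0.0011259   0.06301209] [-3.14135515e+00  1.40716134e-03 -3.08125626e+00] [-0.06826025  0.03788016  0.20893139]
[[325.38878884 260.17231793]
 [351.3754888  261.55466494]]
```

View pics/w2.png

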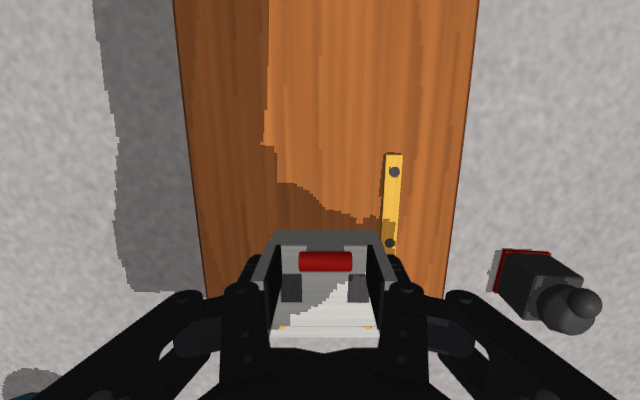

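The tab is at (325,261), within 1 px of prediction and centred between the fingers. I'll close on it.

>>> send_rows(commands=[[-0.4, [-0.001, 0, -0.001], 0], [-0.6, [-0.001, 0, -0.001], 0], [-0.8, [-0.001, 0, -0.001], 0], [-0.8, [-0.001, 0, -0.001], 0], [-0.8, [-0.001, 0, -0.001], 0], [-0.8, [-0.001, 0, -0.001], 0]], force=40)

```text
clock: 3.03
position: [0.5969, -0.0007, 0.0627]
orientation: [3.14, 0.003, -3.082]
contact_force: [-0.2, 3.6, 5.7]
width: 0.284
finger_force: 39.1
```

>>> send_rows(commands=[[-0.8, [0.0013, 0.0001, 0.0025], 0], [-0.8, [0.0027, 0.0002, 0.005], 0], [-0.8, [0.0042, 0.0002, 0.0072], 0], [-0.8, [0.0058, 0.0003, 0.0095], 0], [-0.8, [0.0075, 0.0004, 0.0117], 0], [-0.8, [0.0093, 0.0005, 0.0137], 0], [-0.8, [0.0113, 0.0007, 0.0157], 0], [-0.8, [0.0133, 0.0008, 0.0176], 0], [-0.8, [0.0155, 0.0009, 0.0194], 0], [-0.8, [0.0176, 0.001, 0.021], 0], [-0.8, [0.02, 0.0012, 0.0226], 0], [-0.8, [0.0223, 0.0013, 0.024], 0]])

```text
clock: 4.03
position: [0.6178, 0.0005, 0.0852]
orientation: [3.14, -0.001, -3.082]
contact_force: [-0.3, 5.3, -5.2]
width: 0.278
finger_force: 39.5
```

>>> send_rows(commands=[[-0.8, [0.002, 0.0001, 0.0012], 0], [-0.8, [0.004, 0.0002, 0.0022], 0], [-0.8, [0.005, 0.0003, 0.0027], 0], [-0.8, [0.005, 0.0003, 0.0027], 0], [-0.8, [0.005, 0.0003, 0.0027], 0]])

```text
clock: 4.45
position: [0.6246, 0.0009, 0.0889]
orientation: [3.14, 0.003, -3.081]
contact_force: [1.3, 6.4, -2.7]
width: 0.279
finger_force: 39.5
```

>>> send_rows(commands=[[0, [0, 0, 0], 0], [0, [0, 0, 0], 0], [0, [0, 0, 0], 0], [0, [0, 0, 0], 0], [0.3, [0, 0, 0.02], 0], [0.5, [0, 0, 0.06], 0], [1, [-0.02, 0.04, 0.09], -3], [1, [-0.04, 0.08, 0.11], -8], [1, [-0.06, 0.12, 0.11], -10.2], [1, [-0.08, 0.16, 0.11], -10.2], [1, [-0.1, 0.19, 0.11], -10.2], [1, [-0.12, 0.22, 0.11], -10.2]])

```text
clock: 5.45
position: [0.5097, 0.2105, 0.1985]
orientation: [3.142, 0.002, 3.022]
contact_force: [0.3, 1.0, -0.7]
width: 0.997
finger_force: 0.0
```

>>> send_rows(commands=[[1, [-0.02, 0.04, 0], 0], [1, [-0.035, 0.075, 0], 0], [1, [-0.05, 0.089, 0], 0], [1, [-0.05, 0.089, 0], 0], [1, [-0.05, 0.089, 0], 0], [1, [-0.05, 0.089, 0], 0]])

```text
clock: 5.95
position: [0.4607, 0.2978, 0.1978]
orientation: [-3.141, 0.001, 3.022]
contact_force: [0.7, -0.7, 0.6]
width: 1.003
finger_force: 0.0
```

```bash
python3 - <<'E'
from bench import manip, imaging
from h import *
o=manip.get_obs();s=imaging.snapshot('wrist');pickle.dump((o,s),open('w3.pkl','wb'));t=imaging.snapshot('side')
print(o['position'],o['orientation'],o['contact_force'])
T=np.vstack([s['color'],cv2.resize(t['color'][190:260,260:390],(640,345),interpolation=cv2.INTER_CUBIC)])
cv2.imwrite('pics/w3.png',cv2.resize(T,None,fx=.8,fy=.8,interpolation=cv2.INTER_AREA))
# auto edges of the pale plaque
im=s['color'].astype(int);m=((im[...,2]-im[...,0]>50)).astype('uint8')
n,l,st,c=cv2.connectedComponentsWithStats(m)
for i in range(1,n):
    if st[i,4]>1500:
        cn=cv2.findContours((l==i).astype('uint8'),0,1)[0][0]
        print(st[i],cv2.boxPoints(cv2.minAreaRect(cn)).round(1).tolist(),cv2.approxPolyDP(cn,6,True)[:,0].tolist())
E
```

```text
[0.46066921 0.29777263 0.1978216 ] [-3.14115213e+00  1.10714310e-03  3.02238740e+00] [ 0.67152223 -0.67778499  0.57457872]
[ 596    0   26  214 1889] [[595.0999755859375, 212.8000030517578], [614.7999877929688, -0.6000000238418579], [626.0, 0.5], [606.2999877929688, 213.89999389648438]] [[621, 0], [597, 213], [607, 206]]
[ 305  140   62  125 7301] [[305.0, 140.0], [366.0, 140.0], [366.0, 264.0], [305.0, 264.0]] [[307, 140], [306, 263], [360, 264], [366, 141]]
[    0   147   155   196 19653] [[-25.399999618530273, 176.6999969482422], [89.80000305175781, 132.6999969482422], [157.1999969482422, 309.3999938964844], [42.0, 353.29998779296875]] [[95, 147], [0, 167], [0, 243], [51, 342], [100, 309], [118, 308], [127, 317], [109, 279], [130, 316], [154, 303]]
[ 457  245  111   66 1910] [[450.3999938964844, 287.0], [469.0, 241.89999389648438], [567.5999755859375, 282.5], [549.0, 327.70001220703125]] [[457, 271], [480, 299], [504, 263], [562, 283], [547, 310], [567, 284], [476, 245]]
```

View pics/w3.png

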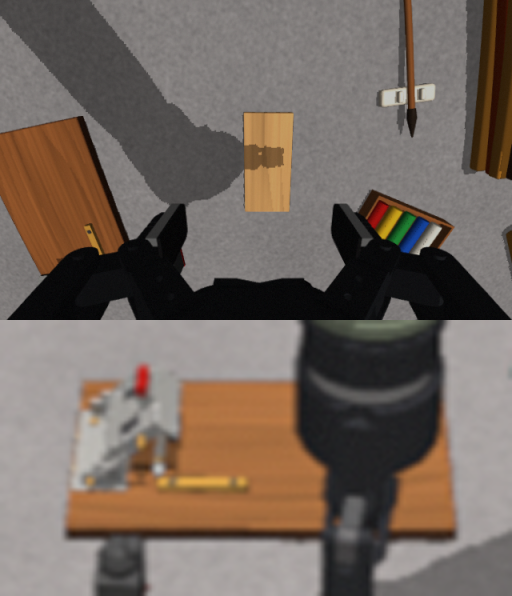

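The clip stays raised: in the side crop the jaw is tilted up with the red tab at (142,380). The blank sits between the fingers, with full-resolution corners at about (305.5,140), (366.5,140.5), (361,264.5) and (306,264.5).

```bash
python3 - <<'E'
from h import *
o,s=pickle.load(open('w3.pkl','rb'));T=tool(o)
P=ray(s,[(305,140),(366.5,140.5),(361.5,264.5),(305.5,264.5)],.01,T)[:,:2]
t,th,r=rect(P,.14,.064,[(-1,-1),(-1,1),(1,1),(1,-1)]);print(t,np.degrees(th),(r*1e3).round(1).tolist())
g=t+.045*-np.array([np.cos(th),np.sin(th)]);print('grip',g,g-o['position'][:2], 'dyaw',np.degrees(th)+180-np.degrees(o['orientation'][2]))
E
```

```text
[0.48898544 0.30545363] -7.25583136378828 [[-0.3, 0.7], [-0.4, -0.6], [0.2, 0.1], [0.5, -0.3]]
grip [0.4443458  0.31113713] [-0.01632341  0.0133645 ] dyaw -0.42587365678363653
```

>>> send_rows(commands=[[0.75, [-0.016, 0.0135, -0.02], -0.4], [0.75, [-0.016, 0.0135, -0.06], -0.4], [0.75, [-0.016, 0.0135, -0.1], -0.4], [0.75, [-0.016, 0.0135, -0.13], -0.4], [0.75, [-0.016, 0.0135, -0.155], -0.4], [0.75, [-0.016, 0.0135, -0.168], -0.4], [0.75, [-0.016, 0.0135, -0.174], -0.4], [0.75, [-0.016, 0.0135, -0.178], -0.4], [0.75, [-0.016, 0.0135, -0.18], -0.4], [0.75, [-0.016, 0.0135, -0.18], -0.4]], force=25)

```text
clock: 6.88
position: [0.4449, 0.3118, 0.0181]
orientation: [3.141, 0.001, 3.015]
contact_force: [-0.0, 1.0, -0.2]
width: 0.875
finger_force: 0.0
```

>>> send_rows(commands=[[0.75, [0, 0, -0.002], 0], [0.75, [0, 0, -0.003], 0], [0.75, [0, 0, -0.003], 0]])

```text
clock: 7.13
position: [0.4443, 0.3121, 0.0151]
orientation: [3.141, 0.001, 3.016]
contact_force: [-0.1, -0.4, 0.3]
width: 0.879
finger_force: 0.0
```

>>> send_rows(commands=[[0.75, [0, 0, -0.001], 0], [0.75, [0, 0, -0.002], 0], [0.75, [0, 0, -0.003], 0], [0.75, [0, 0, -0.004], 0], [0.75, [0, 0, -0.004], 0]])

```text
clock: 7.55
position: [0.4438, 0.3118, 0.0103]
orientation: [-3.141, -0.0, 3.016]
contact_force: [0.3, -0.7, -0.2]
width: 0.874
finger_force: 0.0
```

>>> send_rows(commands=[[0.5, [0, 0, 0], 0], [0.3, [0, 0, 0], 0], [0.3, [0, 0, 0], 0], [0.3, [0, 0, 0], 0], [0.3, [0, 0, 0], 0]], force=25)

```text
clock: 7.97
position: [0.4439, 0.3119, 0.0108]
orientation: [3.142, -0.0, 3.016]
contact_force: [-1.6, -0.7, 4.3]
width: 0.737
finger_force: 27.7
```

>>> send_rows(commands=[[0.3, [0, 0, 0.003], 0], [0.3, [0, 0, 0.01], 0], [0.3, [0, 0, 0.03], 0], [0.3, [0, -0.02, 0.05], 2], [0.3, [-0.002, -0.05, 0.06], 4], [0.3, [-0.005, -0.085, 0.06], 6], [0.3, [-0.007, -0.12, 0.06], 8], [0.3, [-0.009, -0.155, 0.06], 10], [0.3, [-0.011, -0.19, 0.06], 10.6], [0.3, [-0.013, -0.225, 0.06], 10.6], [0.3, [-0.015, -0.26, 0.06], 10.6], [0.3, [-0.016, -0.29, 0.06], 10.6]])

```text
clock: 8.97
position: [0.4277, 0.0199, 0.0711]
orientation: [-3.141, 0.001, -3.083]
contact_force: [0.0, -0.6, -0.7]
width: 0.737
finger_force: 27.9
```

>>> send_rows(commands=[[0.3, [0, -0.02, 0], 0], [0.3, [0, -0.03, 0], 0], [0.3, [0, -0.035, -0.01], 0], [0.3, [0, -0.035, -0.025], 0], [0.3, [0, -0.035, -0.035], 0], [0.3, [0, -0.035, -0.04], 0], [0.3, [0, -0.035, -0.04], 0], [0.3, [0, -0.035, -0.04], 0]])

```text
clock: 9.63
position: [0.428, -0.0128, 0.0307]
orientation: [3.141, -0.0, -3.081]
contact_force: [-1.3, -0.4, -1.4]
width: 0.737
finger_force: 27.9
```

```bash
python3 - <<'E'
from bench import manip, imaging
from h import *
o=manip.get_obs();s=imaging.snapshot('wrist');t=imaging.snapshot('side')
print(o['position'],o['orientation'],o['contact_force'],o['moment'])
T=np.vstack([s['color'],cv2.resize(t['color'][180:265,255:395],(640,389),interpolation=cv2.INTER_CUBIC)])
cv2.imwrite('pics/w4.png',cv2.resize(T,None,fx=.75,fy=.75,interpolation=cv2.INTER_AREA))
E
```

```text
[ 0.42797667 -0.01275575  0.0306681 ] [ 3.14139104e+00 -3.93403997e-04 -3.08149679e+00] [-1.33860299 -0.42600398 -1.38423537] [-0.00987119  0.05172808 -0.00891726]
```

View pics/w4.png

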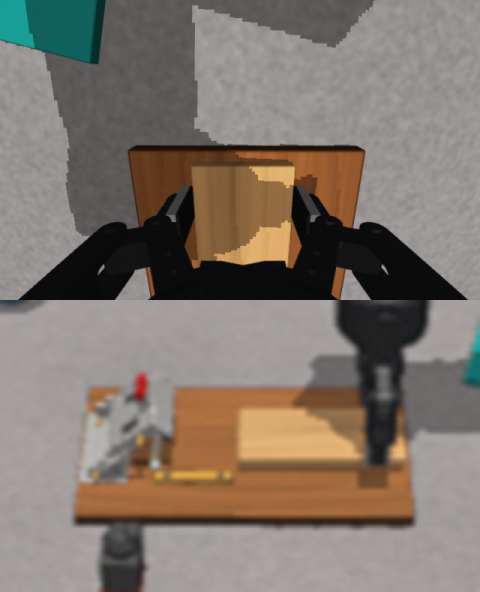

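The blank is held level over the board's rear end and lies parallel to it, its front end just short of the fence. The next step is to lower it.

>>> send_rows(commands=[[0.3, [0, 0, -0.002], 0], [0.3, [0, 0, -0.004], 0], [0.3, [0, 0, -0.005], 0], [0.3, [0, 0, -0.005], 0], [0.3, [0, 0, -0.005], 0]])

```text
clock: 10.15
position: [0.4279, -0.0131, 0.0255]
orientation: [3.142, -0.0, -3.082]
contact_force: [-1.4, 0.0, -1.3]
width: 0.737
finger_force: 27.9
```

>>> send_rows(commands=[[0.3, [0, 0, -0.0005], 0], [0.3, [0, 0, -0.001], 0], [0.3, [0, 0, -0.0015], 0], [0.3, [0, 0, -0.0015], 0]])

```text
clock: 10.48
position: [0.428, -0.0131, 0.0247]
orientation: [-3.141, 0.0, -3.082]
contact_force: [-3.1, 0.6, 8.8]
width: 0.734
finger_force: 28.9
```

>>> send_rows(commands=[[0.3, [0.001, 0, 0.0007], 0], [0.3, [0.006, 0.0004, 0.0008], 0], [0.3, [0.012, 0.0007, 0.0008], 0], [0.3, [0.018, 0.0011, 0.0008], 0], [0.3, [0.024, 0.0014, 0.0008], 0], [0.3, [0.03, 0.0018, 0.0008], 0], [0.3, [0.036, 0.0021, 0.0008], 0], [0.3, [0.04, 0.0024, 0.0008], 0], [0.3, [0.04, 0.0024, 0.0008], 0]])

```text
clock: 11.23
position: [0.4694, -0.0108, 0.0249]
orientation: [-3.141, 0.001, -3.082]
contact_force: [0.2, 0.1, 0.1]
width: 0.736
finger_force: 28.0
```

```bash
python3 - <<'E'
from bench import manip
o=manip.get_obs();print(o['position'],o['orientation'],o['contact_force'],o['moment'])
E
```

```text
[ 0.46941287 -0.01077066  0.02489437] [-3.14143320e+00  1.29276925e-03 -3.08196847e+00] [0.220502   0.14880535 0.14981663] [-0.03345591  0.01069899  0.00047186]
```

>>> send_rows(commands=[[0.3, [0, 0.001, 0], 0], [0.3, [0, 0.002, 0], 0], [0.3, [0, 0.003, 0], 0], [0.3, [0, 0.003, 0], 0]])

```text
clock: 11.57
position: [0.4676, -0.0075, 0.0248]
orientation: [3.141, -0.0, -3.082]
contact_force: [-0.3, -0.4, -0.2]
width: 0.734
finger_force: 28.0
```

>>> send_rows(commands=[[0.3, [0, 0.0005, 0], 0], [0.3, [0, 0.001, 0], 0], [0.3, [0, 0.001, 0], 0]])

```text
clock: 11.82
position: [0.4678, -0.0066, 0.0249]
orientation: [3.141, -0.0, -3.082]
contact_force: [0.6, -0.1, -0.4]
width: 0.736
finger_force: 28.0
```

>>> send_rows(commands=[[0.3, [0, 0.0005, 0], 0], [0.3, [0, 0.001, 0], 0], [0.3, [0, 0.001, 0], 0]])

```text
clock: 12.07
position: [0.4679, -0.006, 0.0249]
orientation: [-3.141, -0.0, -3.083]
contact_force: [-0.5, -0.9, -0.8]
width: 0.738
finger_force: 28.0
```

>>> send_rows(commands=[[0.3, [0, 0.0005, 0], 0], [0.3, [0, 0.0005, 0], 0], [0.3, [0, 0.0005, 0], 0]])

```text
clock: 12.32
position: [0.4679, -0.0058, 0.0248]
orientation: [-3.14, -0.0, -3.083]
contact_force: [-0.2, -4.5, -0.9]
width: 0.738
finger_force: 28.0
```

```bash
python3 - <<'E'
from bench import manip
o=manip.get_obs();print(o['position'],o['orientation'],o['contact_force'],o['moment'])
E
```

```text
[ 0.46785691 -0.00578437  0.02483075] [-3.14032141e+00 -4.07961648e-04 -3.08291421e+00] [-0.22526568 -4.48293437 -0.90814262] [-0.76279331  0.16586016 -0.25646213]
```

>>> send_rows(commands=[[0.3, [0.001, -0.0001, 0], 0], [0.3, [0.004, 0.0, 0], 0], [0.3, [0.008, 0.0003, 0], 0], [0.3, [0.012, 0.0005, 0], 0], [0.3, [0.015, 0.0007, 0], 0], [0.3, [0.016, 0.0008, 0], 0], [0.3, [0.016, 0.0008, 0], 0]])

```text
clock: 12.9
position: [0.4834, -0.0049, 0.0248]
orientation: [-3.14, -0.002, -3.083]
contact_force: [-2.4, -4.1, 1.4]
width: 0.736
finger_force: 28.2
```

```bash
python3 - <<'E'
from bench import manip
o=manip.get_obs();print(o['position'],o['orientation'],o['contact_force'],o['moment'])
E
```

```text
[ 0.48342714 -0.0049424   0.02475832] [-3.14046796e+00 -1.54075281e-03 -3.08259360e+00] [-2.35313217 -4.11934303  1.40651011] [-0.92247315  0.49028861 -0.17504619]
```

>>> send_rows(commands=[[0.3, [0.001, 0, 0.0001], 0], [0.3, [0.002, 0, 0.0002], 0], [0.3, [0.003, 0.0001, 0.0002], 0], [0.3, [0.003, 0.0001, 0.0002], 0]])

```text
clock: 13.23
position: [0.4864, -0.0048, 0.0248]
orientation: [-3.141, -0.002, -3.083]
contact_force: [-2.0, -4.5, -0.4]
width: 0.738
finger_force: 28.0
```

>>> send_rows(commands=[[0.3, [0.0008, 0, 0], 0], [0.3, [0.0015, 0.0001, 0], 0], [0.3, [0.0015, 0.0001, 0], 0]])

```text
clock: 13.48
position: [0.4879, -0.0047, 0.0248]
orientation: [-3.141, -0.001, -3.083]
contact_force: [-2.0, -4.7, -1.5]
width: 0.735
finger_force: 28.0
```

>>> send_rows(commands=[[0.3, [0.0008, 0, 0], 0], [0.3, [0.0015, 0, 0], 0], [0.3, [0.0015, 0, 0], 0]])

```text
clock: 13.73
position: [0.4894, -0.0046, 0.0248]
orientation: [-3.141, -0.001, -3.083]
contact_force: [-1.9, -4.2, -0.7]
width: 0.741
finger_force: 28.0
```

>>> send_rows(commands=[[0.3, [0.0008, 0, 0], 0], [0.3, [0.0015, 0, 0], 0], [0.3, [0.0015, 0, 0], 0]])

```text
clock: 13.98
position: [0.491, -0.0045, 0.0249]
orientation: [-3.141, -0.001, -3.082]
contact_force: [-1.8, -5.5, -0.5]
width: 0.735
finger_force: 28.0
```

>>> send_rows(commands=[[0.3, [0.0008, -0.0001, 0], 0], [0.3, [0.0015, -0.0001, 0], 0], [0.3, [0.0015, -0.0001, 0], 0]])

```text
clock: 14.23
position: [0.4929, -0.0045, 0.0249]
orientation: [-3.141, -0.0, -3.082]
contact_force: [-1.6, -3.7, -0.4]
width: 0.735
finger_force: 28.0
```

>>> send_rows(commands=[[0.3, [0.0008, 0, 0], 0], [0.3, [0.0015, 0, 0], 0], [0.3, [0.0015, 0, 0], 0]])

```text
clock: 14.48
position: [0.4946, -0.0044, 0.0251]
orientation: [-3.142, 0.0, -3.082]
contact_force: [-1.7, -4.7, -0.8]
width: 0.736
finger_force: 28.0
```

>>> send_rows(commands=[[0.3, [0.0008, 0, 0], 0], [0.3, [0.0015, 0, 0], 0], [0.3, [0.0015, 0, 0], 0]])

```text
clock: 14.73
position: [0.4949, -0.0043, 0.0248]
orientation: [-3.142, -0.002, -3.082]
contact_force: [-4.7, -5.2, 0.1]
width: 0.737
finger_force: 28.1
```

>>> send_rows(commands=[[0.3, [0.0004, 0, 0], 0], [0.3, [0.0004, 0, 0], 0], [0.3, [0.0004, 0, 0], 0], [0.3, [0.0004, 0, 0], 0]])

```text
clock: 15.07
position: [0.4949, -0.0043, 0.0248]
orientation: [-3.141, -0.003, -3.082]
contact_force: [-5.5, -4.7, 1.2]
width: 0.736
finger_force: 28.2
```

```bash
python3 - <<'E'
from bench import manip
o=manip.get_obs();print(o['position'],o['orientation'],o['contact_force'],o['moment'])
E
```

```text
[ 0.4948908  -0.00432846  0.02475804] [-3.14148698e+00 -2.75877209e-03 -3.08230480e+00] [-5.50130639 -4.69066299  1.17891177] [-1.03492533  1.04732008 -0.21079113]
```

Contact with the stop is confirmed: the x motion has halted and Fx is rising. While holding the push, I'll try a small yaw to make sure the long side is seated flush on the fence.

>>> send_rows(commands=[[0.3, [0, -0.0002, 0], 0.2], [0.3, [0, -0.0004, 0], 0.4], [0.3, [0, -0.0004, 0], 0.4], [0.3, [0, -0.0004, 0], 0.4]])

```text
clock: 15.4
position: [0.4949, -0.0046, 0.0248]
orientation: [3.141, -0.003, -3.076]
contact_force: [-5.3, -3.4, 1.8]
width: 0.74
finger_force: 28.2
```

```bash
python3 - <<'E'
from bench import manip
o=manip.get_obs();print(o['position'],o['orientation'],o['contact_force'],o['moment'])
E
```

```text
[ 0.49488332 -0.00463855  0.02477479] [ 3.14132770e+00 -2.71013292e-03 -3.07641315e+00] [-5.28475407 -3.39007133  1.81619661] [-0.91025238  1.05303731 -0.62657537]
```

>>> send_rows(commands=[[0.3, [0, 0.0001, 0], -0.1], [0.3, [0, 0.0002, 0], -0.23], [0.3, [0, 0.0002, 0], -0.23], [0.3, [0, 0.0002, 0], -0.23], [0.3, [0, 0.0002, 0], -0.23], [0.3, [0, 0.0002, 0], -0.23], [0.3, [0, 0.0002, 0], -0.23], [0.3, [0, 0.0002, 0], -0.23], [0.3, [0, 0.0002, 0], -0.23], [0.3, [0, 0.0002, 0], -0.23], [0.3, [0, 0.0002, 0], -0.23], [0.3, [0, 0.0002, 0], -0.23]])

```text
clock: 16.4
position: [0.4949, -0.0044, 0.0248]
orientation: [3.141, -0.003, -3.08]
contact_force: [-4.5, -3.7, 1.8]
width: 0.738
finger_force: 28.2
```

```bash
python3 - <<'E'
from bench import manip
o=manip.get_obs();print(o['position'],o['orientation'],o['contact_force'],o['moment'])
E
```

```text
[ 0.49487556 -0.00443769  0.02476052] [ 3.14140407e+00 -2.72613806e-03 -3.07983834e+00] [-4.52303903 -3.72783315  1.82012802] [-0.9717976   1.00968664 -0.45139862]
```

>>> send_rows(commands=[[0.3, [0, -0.0001, 0], 0], [0.3, [0, -0.0002, 0], 0], [0.3, [0, -0.0002, 0], 0], [0.3, [0, -0.0002, 0], 0], [0.3, [-0.0004, -0.0003, 0], 0], [0.6, [-0.0006, -0.0003, 0], 0], [0.75, [-0.0008, -0.0003, 0], 0], [0.75, [-0.0008, -0.0003, 0], 0], [0.75, [-0.0008, -0.0003, 0], 0], [0.75, [-0.0008, -0.0003, 0], 0]])

```text
clock: 17.23
position: [0.4962, -0.0045, 0.0253]
orientation: [3.141, 0.001, -3.079]
contact_force: [-0.3, -0.4, -0.2]
width: 0.873
finger_force: 0.0
```

>>> send_rows(commands=[[0.75, [0, 0, 0.01], 0], [0.75, [0, 0, 0.04], 0], [0.4, [0, 0, 0.08], 0], [0, [0.01, 0, 0.12], 0], [0, [0.04, 0.001, 0.15], 0], [0, [0.06, 0.002, 0.16], 0], [0, [0.07, 0.002, 0.16], 0], [0, [0.07, 0.002, 0.16], 0], [0, [0.07, 0.002, 0.16], 0], [0, [0.07, 0.002, 0.16], 0]])

```text
clock: 18.07
position: [0.564, -0.0026, 0.1844]
orientation: [3.141, -0.002, -3.079]
contact_force: [-0.0, 0.1, 0.1]
width: 0.505
finger_force: 0.0
```

```bash
python3 - <<'E'
from bench import manip, imaging
from h import *
o=manip.get_obs();s=imaging.snapshot('wrist');pickle.dump((o,s),open('w5.pkl','wb'))
print(o['position'],o['orientation'],o['contact_force'],o['moment'])
T=cv2.resize(s['color'][60:300,200:450],(781,750),interpolation=cv2.INTER_CUBIC)[:600]
cv2.imwrite('pics/w5.png',T)
B=np.array([.5382,-.0044,.014]);a=np.radians(3.45);u=np.array([np.cos(a),np.sin(a),0]);v=np.array([-u[1],u[0],0])
for x,y,z in((10,34,6),(70,34,6),(2.5-70,34,10),(2.5-70,-30,10),(60,-30,10)):print(x,y,z,(proj(s,B+u*x/1e3+v*y/1e3+[0,0,z/1e3],tool(o))))
E
```

```text
[ 0.56395743 -0.00262998  0.1844362 ] [ 3.14102273e+00 -2.43601831e-03 -3.07918386e+00] [-0.03364051  0.09192782  0.12723329] [ 0.00171689  0.01179165 -0.05165516]
10 34 6 [[359.00933263 171.82111222]]
70 34 6 [[357.04126033 229.46532581]]
-67.5 34 10 [[362.24110162  87.25918487]]
-67.5 -30 10 [[290.61029485  87.13552871]]
60 -30 10 [[294.10499274 221.57247364]]
```

View pics/w5.png

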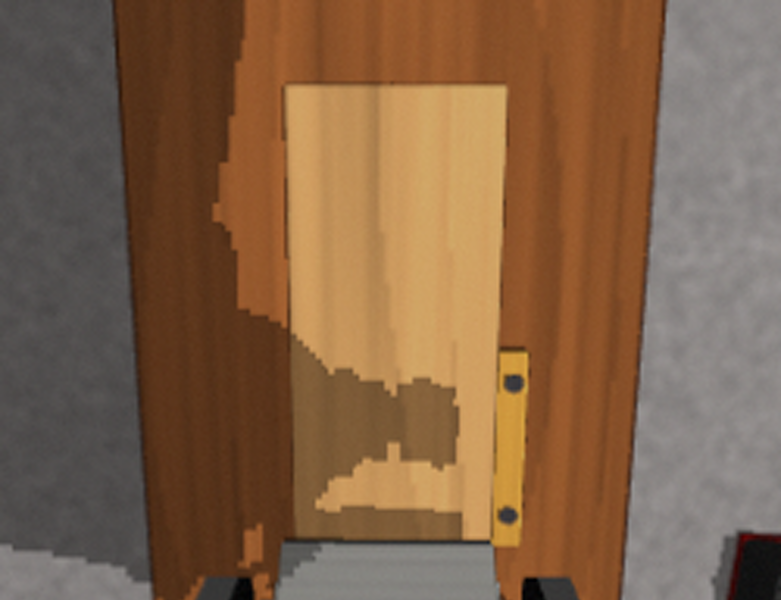

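The plaque's long side meets the fence along its whole length, with the edge at x≈497-500 in the crop. Its front end is under the raised jaw. Next I'll re-grip the tab.

>>> send_rows(commands=[[0, [0.03, 0.002, 0], 0], [0, [0.055, 0.0034, 0], 0], [0, [0.06, 0.0034, -0.02], 0], [0, [0.06, 0.0034, -0.05], 0], [0, [0.06, 0.0034, -0.075], 0], [0, [0.06, 0.0034, -0.09], 0], [0, [0.06, 0.0034, -0.096], 0], [0, [0.06, 0.0034, -0.096], 0], [0, [0.06, 0.0034, -0.096], 0]])

```text
clock: 18.87
position: [0.6253, 0.0005, 0.0894]
orientation: [3.142, -0.0, -3.079]
contact_force: [0.1, 0.6, 0.5]
width: 0.5
finger_force: 0.0
```

>>> send_rows(commands=[[-0.4, [0, 0, 0], 0], [-0.6, [0, 0, 0], 0], [-0.8, [0, 0, 0], 0], [-0.8, [0, 0, 0], 0], [-0.8, [0, 0, 0], 0], [-0.8, [0, 0, 0], 0]], force=40)

```text
clock: 19.37
position: [0.6265, 0.0011, 0.0908]
orientation: [3.141, 0.003, -3.079]
contact_force: [-3.0, 1.9, 7.5]
width: 0.286
finger_force: 39.3
```

>>> send_rows(commands=[[-0.8, [-0.0017, -0.0001, -0.0008], 0], [-0.8, [-0.0033, -0.0002, -0.0017], 0], [-0.8, [-0.0049, -0.0003, -0.0025], 0], [-0.8, [-0.0065, -0.0004, -0.0035], 0], [-0.8, [-0.008, -0.0005, -0.0045], 0], [-0.8, [-0.0096, -0.0006, -0.0055], 0], [-0.8, [-0.0111, -0.0007, -0.0066], 0], [-0.8, [-0.0125, -0.0008, -0.0078], 0], [-0.8, [-0.0139, -0.0008, -0.009], 0], [-0.8, [-0.0153, -0.0009, -0.0103], 0], [-0.8, [-0.0166, -0.001, -0.0116], 0], [-0.8, [-0.0179, -0.0011, -0.0129], 0]])

```text
clock: 20.37
position: [0.6077, 0.0, 0.0774]
orientation: [3.141, 0.001, -3.079]
contact_force: [-3.0, 2.9, 4.0]
width: 0.28
finger_force: 40.7
```

```bash
cat > tab.py <<'E'
from bench import manip, imaging
from h import *
o=manip.get_obs();s=imaging.snapshot('wrist');T=tool(o);im=s['color'].astype(int)
m=((im[...,2]>110)&(im[...,1]<60)&(im[...,0]<60)).astype('uint8');m[:150]=0
n,l,st,c=cv2.connectedComponentsWithStats(m)
i=[i for i in range(1,n) if abs(c[i][0]-320)<60];i=max(i,key=lambda k:st[k,4])
print(st[i],c[i],o['position'],o['contact_force'],o['moment'],o['width'])
for a in(0,.1,.18,.22,.26,.3,.34,.38,.42,.5,.6,.7):
    x=.108-.05*np.cos(a)+.024*np.sin(a);z=.032+.05*np.sin(a)+.024*np.cos(a)
    P=[.5382+x*.9982,-.0044+x*.06,z];print(a,np.round(P,4),proj(s,P,T).round(1))
E
python3 tab.py
```

```text
[299 256  50  11 453] [323.4790287  260.88962472] [6.07741607e-01 1.06871206e-05 7.74012360e-02] [-2.96187656  2.90395655  4.00099593] [0.55399109 0.40175102 0.06042648] 0.2796237763963896
0 [ 0.5961 -0.0009  0.056 ] [[324.5 230.2]]
0.1 [ 0.5987 -0.0008  0.0609] [[324.5 238.4]]
0.18 [ 6.012e-01 -6.000e-04  6.460e-02] [[324.5 245.8]]
0.22 [ 6.025e-01 -5.000e-04  6.630e-02] [[324.5 249.6]]
0.26 [ 6.039e-01 -4.000e-04  6.800e-02] [[324.5 253.7]]
0.3 [ 6.054e-01 -4.000e-04  6.970e-02] [[324.5 257.8]]
0.34 [ 6.069e-01 -3.000e-04  7.130e-02] [[324.5 262.1]]
0.38 [ 6.085e-01 -2.000e-04  7.280e-02] [[324.5 266.5]]
0.42 [ 6.102e-01 -1.000e-04  7.430e-02] [[324.5 271. ]]
0.5 [6.137e-01 1.000e-04 7.700e-02] [[324.5 280.2]]
0.6 [6.183e-01 4.000e-04 8.000e-02] [[324.5 292. ]]
0.7 [0.6233 0.0007 0.0826] [[324.5 303.9]]
```

The tab is tracked at (323,261), so the jaw is at about 0.33 rad and well held. I'll continue down slowly.

>>> send_rows(commands=[[-0.8, [-0.0006, 0, -0.0006], 0], [-0.8, [-0.0012, -0.0001, -0.0013], 0], [-0.8, [-0.0018, -0.0001, -0.002], 0], [-0.8, [-0.0024, -0.0001, -0.0027], 0], [-0.8, [-0.003, -0.0002, -0.0034], 0], [-0.8, [-0.0035, -0.0002, -0.004], 0], [-0.8, [-0.0035, -0.0002, -0.004], 0]])

```text
clock: 21.0
position: [0.6036, -0.0002, 0.0722]
orientation: [3.141, -0.001, -3.079]
contact_force: [-3.7, 3.4, 3.3]
width: 0.28
finger_force: 40.9
```

```bash
python3 tab.py | head -6
```

```text
[299 255  50  11 473] [323.2410148  260.52219873] [ 6.03565546e-01 -2.37017374e-04  7.21619532e-02] [-3.67389304  3.3627941   3.25920975] [0.76875097 0.71129126 0.01119429] 0.2801405771303083
0 [ 0.5961 -0.0009  0.056 ] [[324.5 241.5]]
0.1 [ 0.5987 -0.0008  0.0609] [[324.5 250.2]]
0.18 [ 6.012e-01 -6.000e-04  6.460e-02] [[324.5 257.9]]
0.22 [ 6.025e-01 -5.000e-04  6.630e-02] [[324.5 261.9]]
0.26 [ 6.039e-01 -4.000e-04  6.800e-02] [[324.5 266.2]]
```

>>> send_rows(commands=[[-0.8, [-0.0002, 0, -0.0003], 0], [-0.8, [-0.0004, 0, -0.0006], 0], [-0.8, [-0.0005, 0, -0.0008], 0], [-0.8, [-0.0005, 0, -0.0008], 0], [-0.8, [-0.0005, 0, -0.0008], 0]])

```text
clock: 21.47
position: [0.6035, -0.0003, 0.0721]
orientation: [3.141, 0.0, -3.079]
contact_force: [-5.2, 4.1, 8.6]
width: 0.283
finger_force: 41.3
```

Landing shows in the readings: the position has stopped and Fz has risen by 5 N. I'll back off slightly, then release.

>>> send_rows(commands=[[-0.8, [0.0003, 0, 0.0005], 0], [-0.8, [0.0005, 0, 0.0008], 0], [-0.8, [0.0005, 0, 0.0008], 0], [-0.6, [0.0005, 0, 0.0008], 0], [-0.5, [0.0005, 0, 0.0008], 0], [-0.3, [0.0005, 0, 0.0008], 0], [0, [0.0005, 0, 0.0008], 0], [0, [0.0005, 0, 0.0008], 0], [0, [0.0005, 0, 0.0008], 0]])

```text
clock: 22.22
position: [0.6048, -0.0012, 0.0722]
orientation: [-3.141, 0.001, -3.08]
contact_force: [1.2, -0.1, 0.9]
width: 0.501
finger_force: 0.0
```

```bash
python3 tab.py | head -6
```

```text
[300 253  53  11 501] [325.64271457 258.32934132] [ 0.60475368 -0.00122684  0.07219703] [ 1.21106804 -0.13408795  0.94303779] [-0.04173731 -0.02481175  0.00582345] 0.5008645534216856
0 [ 0.5961 -0.0009  0.056 ] [[326.5 239.4]]
0.1 [ 0.5987 -0.0008  0.0609] [[326.6 248.1]]
0.18 [ 6.012e-01 -6.000e-04  6.460e-02] [[326.6 255.8]]
0.22 [ 6.025e-01 -5.000e-04  6.630e-02] [[326.7 259.8]]
0.26 [ 6.039e-01 -4.000e-04  6.800e-02] [[326.7 264.1]]
```

>>> send_rows(commands=[[0, [0, 0, 0.01], 0], [0, [0, 0, 0.04], 0], [0, [0, 0, 0.08], 0], [0, [-0.03, 0, 0.11], 0], [0, [-0.05, 0, 0.12], 0], [0, [-0.05, 0, 0.12], 0], [0, [-0.05, 0, 0.12], 0], [0, [-0.05, 0, 0.12], 0], [0, [-0.05, 0, 0.12], 0]])

```text
clock: 23.02
position: [0.5545, -0.0008, 0.1915]
orientation: [3.142, -0.001, -3.079]
contact_force: [-0.3, -0.1, 0.1]
width: 0.502
finger_force: 0.0
```

```bash
python3 tab.py | head -6; python3 - <<'E'
from bench import manip, imaging
from h import *
s=imaging.snapshot('wrist');t=imaging.snapshot('side')
a=cv2.resize(s['color'][60:300,200:450],(500,480),interpolation=cv2.INTER_CUBIC);b=cv2.resize(t['color'][190:260,265:315],(300,420),interpolation=cv2.INTER_CUBIC)
T=np.zeros((480,800,3),'uint8');T[:,:500]=a;T[:420,500:]=b;cv2.imwrite('pics/w6.png',T)
E
```

```text
[307 244  29   9 234] [321.         247.53846154] [ 0.55451296 -0.00081652  0.19153017] [-0.29774473 -0.10070768  0.11443498] [-0.00342776  0.06071219 -0.01105566] 0.5023298769267419
0 [ 0.5961 -0.0009  0.056 ] [[321.5 237.8]]
0.1 [ 0.5987 -0.0008  0.0609] [[321.5 242.6]]
0.18 [ 6.012e-01 -6.000e-04  6.460e-02] [[321.4 246.7]]
0.22 [ 6.025e-01 -5.000e-04  6.630e-02] [[321.4 248.9]]
0.26 [ 6.039e-01 -4.000e-04  6.800e-02] [[321.4 251.1]]
```

View pics/w6.png

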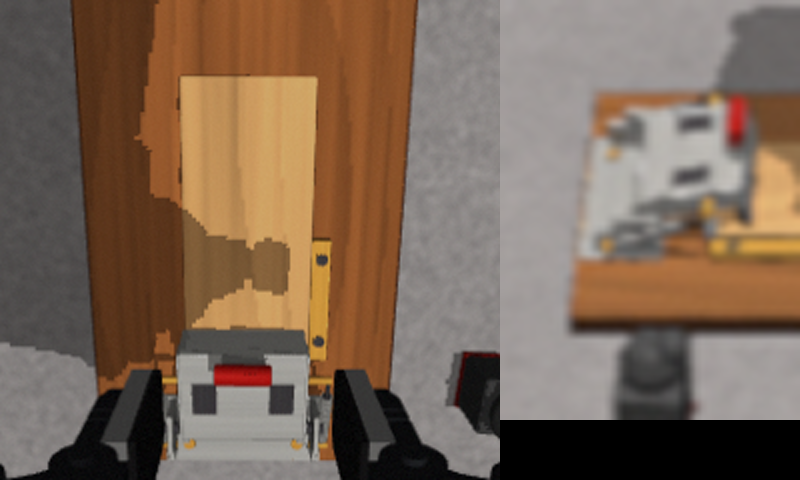

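The jaw is down on the plaque, with the tab at (243,376) in the crop and an opening of about 0.19 rad. The plaque is still flush along the fence, and the gripper is clear of everything. I'm handing in.

```bash
python3 -c "
from bench import manip
print(manip.hand_in())"
```

```text
the job is handed in; nothing more can be done
None
```

The job is handed in: the blank plaque is flush on the fence, was held against the back stop at about 4–5 N for over a second, and is clipped under the jaw, which I eased down and released; the hand-in reported no verdict.

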